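# Centre the check weight on the floating scale pan

## Robot

A 7-joint arm with a two-finger parallel gripper is mounted at the origin on the work surface. World frame = base frame: x ahead of the robot, y to its left, z up, the work surface at z = 0. Lengths are in mm, angles in rad, forces in N, time in s.
With the tool pointing down it reaches from about 350 to 775 mm from the base axis. Payload 3.1 kg.
Tool frame: the origin (TCP) lies at the centre of the arm's flange, where the gripper is bolted on; the fingertips stand ahead of it and the grasp point (between the pads) lies 155 mm ahead of it (robot.finger_overhang is the z of the fingertips in the tool frame, in mm); z points along the fingers, y is the direction in which the jaws open and shut (so a half turn about z gives the same grasp; the last joint's range is limited). The gripper opens to 85 mm and grips with 20 to 120 N. Pads are 22 mm wide; open, the fingers measure 114 mm over their backs; the gripper's body (76 mm by 85 mm) begins 54 mm behind the grasp point. The pads swing forward as they close: fully open they stand 13 mm farther back than shut.
Start: joints at [1.303, 0.311, 0.014, 1.512, -0.004, 1.319, -0.027], TCP at [123.172, -536.042, 404.704] pointing down, gripper open.
Joint ranges: [-2.7, 2.7], [-0.3, 1.91], [-1.27, 1.3], [0.12, 2.57], [-1.44, 4.58], [0.2, 2.03], [-3.05, 3.05]. Speed limits (rad/s): [2.79, 2.79, 3.14, 3.14, 3.14, 3.14, 3.14].

## Interface

Orientations are given as a rotation vector (axis times angle).
In Python, from plant import robot gives the robot as it stands. Calls block until the motion is done:
- robot.move_to(position, orientation): joint-space move of the TCP to a pose.
- robot.movel(position, ori=None, v=150, max_force=None): straight line of the TCP; ori=None keeps the orientation; v is the mean speed in mm/s. With max_force (N) it stops when the force on the tool has changed by that much, and returns True; else False.
- robot.move_joints(angles): joint-space move.
- robot.gripper_to(opening): finger opening in mm; the grip force is fixed at half the most; returns when the fingers have stopped.
- robot.hold(seconds).
- robot.solve_ik(position, orientation): joint angles nearest the present ones, or None.
- robot.sense(): the state.
- robot.grab_frame(name): name is "side" or "top"; returns the picture (420x560x3 uint8, red, green, blue); there is no depth.
- robot.calibration(name): a dict with "camera_matrix" (3x3 intrinsics, pixels), "rvec" (rotation vector, rad) and "tvec" (3), from world to camera coordinates, as OpenCV has them. Camera axes: x right, y down, z forward; pixel columns grow to the right and rows downward; lengths in mm; the calibration is good to about 2 mm. A picture is of the moment at which its call begins. calibration takes no time and is no camera call.
A pose or a line that the arm cannot do raises robot.Unreachable and nothing moves.
- robot.close_job(): hands the job in, once; it reports no verdict.
The state is a dict: "time_s": time; "qpos": joint angles; "joint_vel": joint speeds; "joint_torque": joint torques, N m; "ee_pos": TCP position; "tcp_rot": TCP orientation; "ft_force": force on the tool from outside, world axes, zero at the start; "ft_torque": the same for the moment, N m; "gripper_width": finger opening in mm.
Only numpy, scipy, OpenCV 4.12 (cv2) and the standard library are available. Lean on these libraries where they do the work, as an engineer would, in place of code of your own. Each camera call takes 0.05 s, during which the arm holds its last target. There are 200 camera calls.

## Task

Get the coffee scale ready for zeroing: tap the loose round weight gently, by turns from its opposite sides along the pan, until it sits midway between the two arcs on the pan and the pan itself has come back to its pointers instead of hanging to one side. Move the pan only through the weight, never by touching the pan. Then press the round zero button fully down, let go, and leave the other things alone.

Things in the scene. Friction and masses are not known exactly. Their poses are not given: they have to be found in the camera images.
- scale: Grey bench scale, fixed; housing 150 (x) x 310 (y) x 50 mm, with a 34 mm high console on its -x side (reaching 148 mm from the middle) carrying a dark display and the button. Origin: middle of the housing's underside, on the bench; y runs along the pan. Two dark fixed pointers, 10 x 8 mm, tops 71 mm up, stand at x = +-66, y = 0 mm: the pan's middle belongs on the line between them.
- pan (a joint): Offset (m) of the pan along the scale's y: 0 when its lip lines meet the pointers, + towards +y, stops at +-0.014. Soft springs (about 0.28 N per mm) draw it to 0, but its slide sticks with about 2 N: after a push it springs back only until about 7 mm are left, and hangs there until it is brought back from the other side; once put near 0 it stays.
- pan_mark (a point): Middle of the steel pan, on its upper face, 64 mm above the bench; moves with the pan, axes as the scale's. Pan 112 (x) x 270 (y) mm; two lips 8 mm high, inner faces 100 mm apart, run along y and guide the weight. Dark lines on the lip tops mark the pan's middle; two dark arcs of radius 56 mm about this point cross the pan, on its +y and -y sides.
- weight: Loose solid aluminium disc, 96 mm in diameter, 44 mm high, about 0.86 kg, on the pan between the lips (2 mm play each side), too wide to grip. Origin: centre of its underside. A dark ring marks the middle of its top. Pushed lightly it carries the pan along; above 4 to 7 N (not known exactly) it slips along the pan. Hard knocks (over 15 N) harm the scale.
- zero_top (a point): Middle of the top of the white round zero button, 26 mm in diameter, on the console at x = -112, y = -55 mm of the scale, 56 mm above the bench; it sinks with the button.
- zero (a joint): Travel (m) of the zero button: 0 up, 0.006 fully down; needs about 5 N downwards and springs back.
- pitcher: Bystander: steel jug with a side handle, 84 mm in diameter, 105 mm high. Origin: centre of its underside.
- cup: Bystander: steel cup, 68 mm in diameter, 60 mm high. Origin: centre of its underside.
- plank: Bystander: flat wooden name plank, 45 x 260 x 12 mm. Origin: centre of its underside.
- tin: Bystander: closed round tin, 90 mm in diameter, 130 mm high. Origin: centre of its underside.
Not all that is in view belongs to the job. What is shaped like the weight but purple or red is not meant.

How it is judged (in metres and radians):
On the way, in this order (a step that is already met when the one before it is completed fails the run):
1. the weight stands midway between the arcs and the pan at its pointers, nothing touching the weight (y of weight in the frame of pan_mark between -0.0035 and 0.0035 m and value of joint pan between -0.0035 and 0.0035 m and contact force between each of the arm, the fingers and weight below 0.1 N and linear speed of weight below 0.005 m/s), for 0.2 s.
2. the zero button is pressed fully down (value of joint zero above 0.005 m), for 0.05 s.
At the end, for the whole second after the job is handed in: The weight lies flat on the pan, at rest, its centre within 3.5 mm of the pan's middle along the pan; the pan is within 3.5 mm of its pointers; the zero button was pressed after that and is up again (y of weight in the frame of pan_mark between -0.0035 and 0.0035 m and z of weight in the frame of pan_mark below 0.002 m and value of joint pan between -0.0035 and 0.0035 m and value of joint zero below 0.001 m and linear speed of weight below 0.005 m/s); the robot touches nothing.
It fails at once if the weight is hit or pushed with more than 15 N (contact force between any of the fingers, the arm and weight above 15 N).
It fails at once if the pan is pushed by the robot itself (contact force between any of the fingers, the arm and pan above 0.5 N).
It fails at once if the weight is lifted or tipped (angle between weight's own z axis and vertical above 0.12 rad or z of weight in the frame of pan_mark above 0.008 m).
It fails at once if a bystander is moved more than 15 mm (distance of any of pitcher, cup, plank, tin from where it was at the start of the episode above 0.015 m).
It also fails if it takes over 61 s, if anything falls off the work surface, if the arm or the gripper's body presses on something with over 40 N, if the wrist force passes 120 N, or if a joint passes its speed limit or range.

## Working session

There is one attempt and no reset: what is moved stays moved. The work goes in short steps, each a Python script; the robot and the scene stay as the last script left them, time stands still between calls to the robot, and variables do not carry over. Pictures are saved under pics/ and viewed, and the job is handed in when it is done.

```bash
ls; mkdir -p pics; python3 - <<'E'
from plant import robot
import cv2
for n in("top","side"):
    cv2.imwrite(f"pics/{n}0.png",robot.grab_frame(n)[:,:,::-1]); c=robot.calibration(n); print(n,c)
print(robot.sense(),robot.finger_overhang)
E
```

```text
pics
top {'camera_matrix': array([[396.54361608,   0.        , 283.1439098 ],
       [  0.        , 396.54361608, 209.27228267],
       [  0.        ,   0.        ,   1.        ]]), 'rvec': array([ 2.19730697, -2.14523198,  0.04372482]), 'tvec': array([9.27092712e-01, 6.12698792e+02, 1.09513232e+03])}
side {'camera_matrix': array([[391.88891863,   0.        , 278.30247872],
       [  0.        , 391.88891863, 207.69736508],
       [  0.        ,   0.        ,   1.        ]]), 'rvec': array([ 0.72508808, -2.73497663,  0.95796599]), 'tvec': array([526.65822645, 273.2511831 , 935.31756354])}
{'time_s': 0.1, 'qpos': array([ 1.30328255,  0.31166649,  0.01396635,  1.51291511, -0.00437934,
        1.31921728, -0.02718756]), 'joint_vel': array([-4.03770859e-04, -1.98633434e-03, -4.07803073e-05, -1.74709031e-03,
        6.87442598e-04,  1.88125468e-03,  1.01923369e-03]), 'joint_torque': array([ 7.00926448e-04, -3.80855942e+01,  1.46634020e-01, -2.31243324e+01,
        1.24458174e-02,  8.05513904e-03, -6.08968534e-06]), 'ee_pos': array([ 123.11627718, -535.74371656,  403.71040027]), 'tcp_rot': array([-3.11943399e+00, -3.53898543e-01,  5.44620812e-04]), 'ft_force': array([ 0.56806425, -0.29073709,  1.23510903]), 'ft_torque': array([ 0.01179155, -0.0018379 , -0.00673662]), 'gripper_width': 85.21454783640716} 173.4
```

View pics/top0.png

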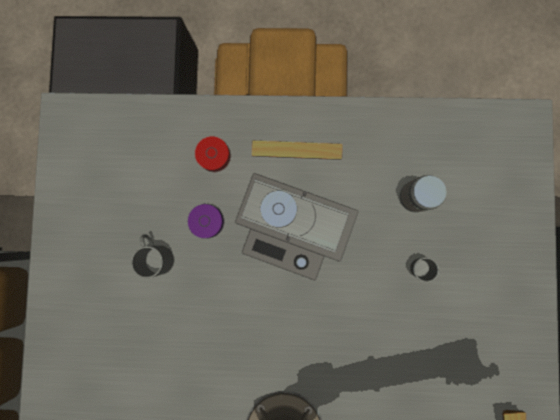

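View pics/side0.png

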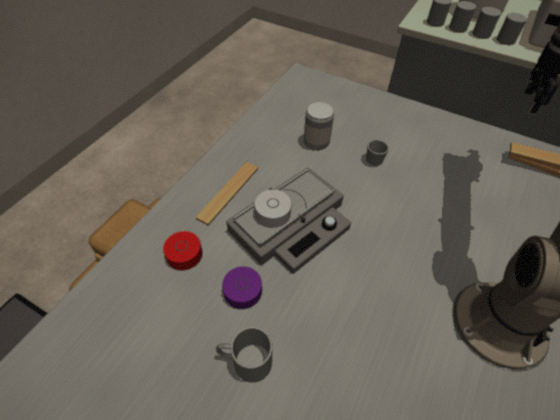

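The weight candidates in the top view are red (212,154), purple (205,221) and a grey-silver disc on the pan (279,209). The grey one fits: it is aluminium, sits between the lips and has a dark ring. I'll confirm it in an enlarged crop.

```bash
cat > h.py <<'E'
import cv2,numpy as np
from plant import robot
def ray(n,uv,z):
    c=robot.calibration(n);R=cv2.Rodrigues(c["rvec"])[0];t=c["tvec"]
    o=-R.T@t;d=R.T@np.linalg.inv(c["camera_matrix"])@np.array([uv[0],uv[1],1.])
    return (o+d*(z-o[2])/d[2])
def proj(n,P):
    c=robot.calibration(n);return cv2.projectPoints(np.float64(P).reshape(-1,3),c["rvec"],c["tvec"],c["camera_matrix"],None)[0][:,0]
def crop(n,f,x0,y0,x1,y1,k):
    im=cv2.imread(f)[y0:y1,x0:x1];cv2.imwrite(n,cv2.resize(im,None,fx=k,fy=k,interpolation=cv2.INTER_CUBIC))
E
python3 - <<'E'
from h import *
crop("pics/top0c.png","pics/top0.png",230,165,365,285,5)
crop("pics/side0c.png","pics/side0.png",220,160,355,275,5)
for n,uv,z in(("top",(278.5,209),108),("side",(273,203),108),("top",(301.5,262),56),("side",(330,222),56),("top",(304,194),71),("top",(288,237.5),71)):print(n,uv,ray(n,uv,z))
E
```

```text
top (278.5, 209) [606.90698578  25.06352147 108.        ]
side (273, 203) [605.946896   28.7595307 108.       ]
top (301.5, 262) [468.56355994 -38.57009458  56.        ]
side (330, 222) [463.05210391 -27.47720159  56.        ]
top (304, 194) [651.58055862 -41.0601264   71.        ]
top (288, 237.5) [533.63419196  -0.78487141  71.        ]
```

View pics/top0c.png

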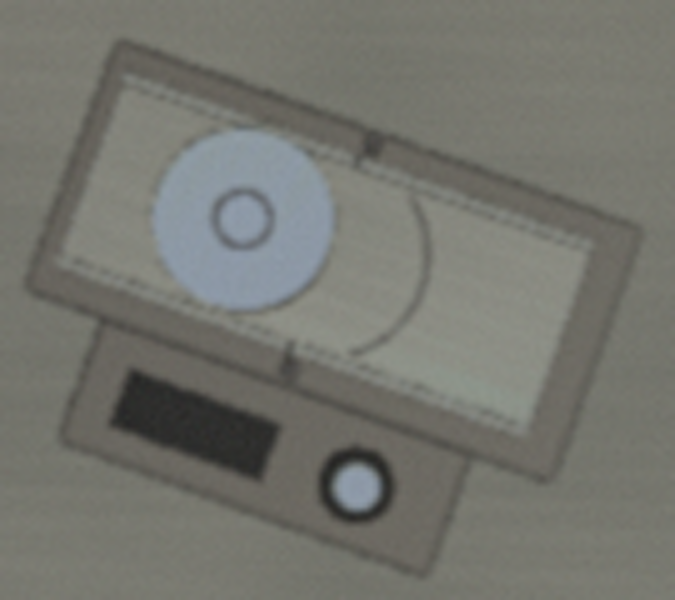

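View pics/side0c.png

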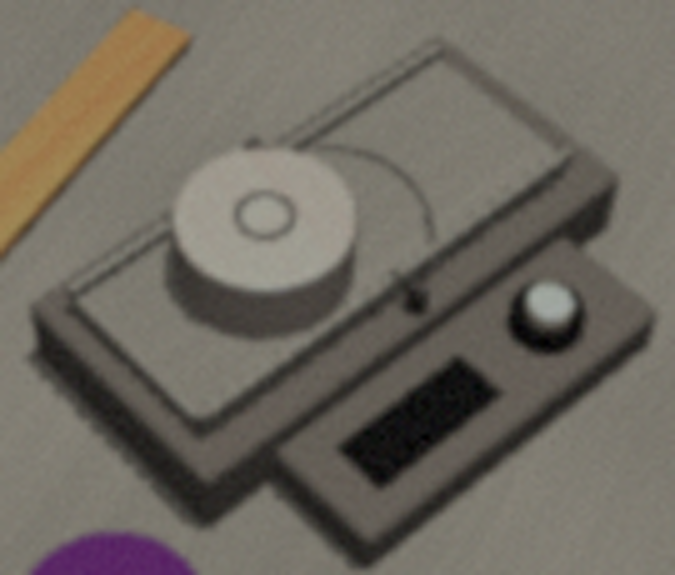

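The crop confirms the grey disc with the ring at (278.5,209), the only one on the pan. The pan's lip lines sit slightly left (+y) of the pointers. Next I'll fix the scale frame and read the weight and pan offsets.

```bash
cat >> h.py <<'E'
def rect(im,n,O,yaw,z,k=4,hx=80,hy=100):
    """view of plane z in scale axes: columns = -y..+y, rows = +x..-x, k px/mm"""
    s=[(-hx,-hy),(-hx,hy),(hx,hy),(hx,-hy)];c,q=np.cos(yaw),np.sin(yaw)
    P=[(O[0]+c*x-q*y,O[1]+q*x+c*y,z) for x,y in s]
    D=np.float32([((y+hy)*k,(hx-x)*k) for x,y in s])
    return cv2.warpPerspective(im,cv2.getPerspectiveTransform(np.float32(proj(n,P)),D),(2*hy*k,2*hx*k),flags=cv2.INTER_CUBIC)
def grab(n,m=4): return np.mean([robot.grab_frame(n) for _ in range(m)],0).astype(np.uint8)[:,:,::-1]
E
python3 - <<'E'
from h import *
c=np.array([(118,40),(640,228),(552,482),(28,290)])/5+[230,165]-.4
P=np.array([ray("top",u,50) for u in c]);print(P.round(1))
print("housing centre",P.mean(0),"sides",np.linalg.norm(np.diff(P,axis=0,append=P[:1]),axis=1))
y=(P[0]-P[1])+(P[3]-P[2]);yaw=np.arctan2(-y[0],y[1]);print("yaw",yaw)
O=P.mean(0)
im=cv2.imread("pics/top0.png")
cv2.imwrite("pics/r0.png",rect(im,"top",O,yaw,71))
w=ray("top",(278.5,209),108)-O;print("w in scale",np.cos(yaw)*w[0]+np.sin(yaw)*w[1],-np.sin(yaw)*w[0]+np.cos(yaw)*w[1])
E
```

```text
[[ 710.3  100.2   50. ]
 [ 612.6 -188.5   50. ]
 [ 473.7 -142.8   50. ]
 [ 570.8  145.6   50. ]]
housing centre [591.86692585 -21.37866722  50.        ] sides [304.80185125 146.31986166 304.23418044 146.73855624]
yaw -0.3256137398510404
w in scale -0.606633781380765 48.81303400624367
```

View pics/r0.png

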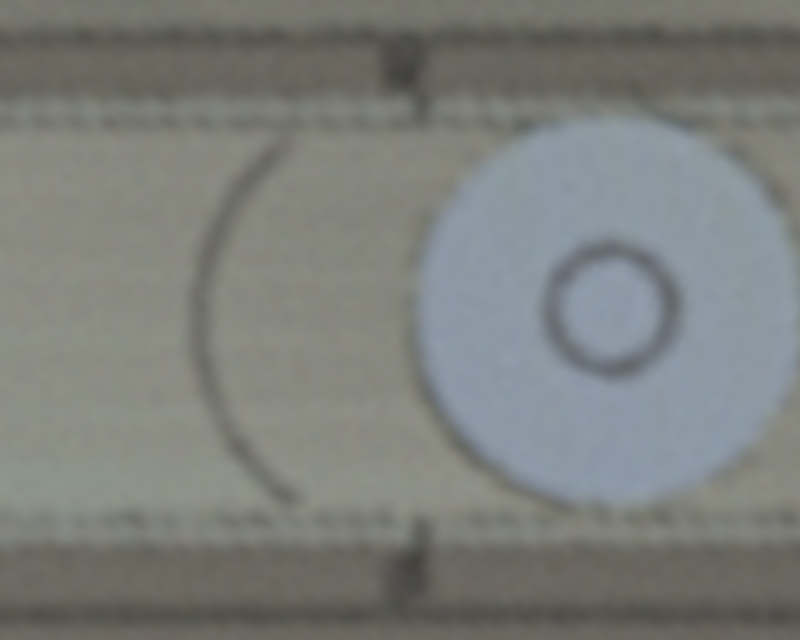

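The silver disc's ring sits at column 612, giving weight y ≈ +48.8. The pointers are at column 402 and the lip lines at about column 421, so the pan hangs at about +5 mm. I'll approach from the +y side with the fingers shut.

```bash
cat >> h.py <<'E'
from scipy.spatial.transform import Rotation as Ro
O=np.array([591.87,-21.38]);YAW=-0.3256
X=np.array([np.cos(YAW),np.sin(YAW),0]);Y=np.array([-X[1],X[0],0])
def ori(s):
    z=np.array([0,0,-1.]);y=s*X
    return Ro.from_matrix(np.c_[np.cross(y,z),y,z]).as_rotvec()
def pos(x,y,tip): return np.r_[O,0]+x*X+y*Y+np.array([0,0,tip+robot.finger_overhang])
def loc():
    s=robot.sense();d=s["ee_pos"]-pos(0,0,0);return np.round([d@X,d@Y,d[2],s["ft_force"]@Y,s["ft_force"][2],s["time_s"]],2)
def look(name):
    im=grab("top");cv2.imwrite(f"pics/{name}_raw.png",im)
    a=rect(im,"top",O,YAW,71)[20:140];a2=rect(im,"top",O,YAW,71)[500:620];b=rect(im,"top",O,YAW,108)[160:480]
    cv2.imwrite(f"pics/{name}.png",np.vstack([a,b,a2]))   # columns: 400+4*y
E
python3 - <<'E'
from h import *
robot.gripper_to(0)
best=[]
for s in(1,-1):
    q=robot.solve_ik(pos(0,130,200),ori(s));print(s,None if q is None else np.round(q,2))
    if q is not None:best.append((abs(q-robot.sense()["qpos"]).max(),s))
s=min(best)[1];print("sign",s,robot.sense()["time_s"])
robot.move_to(pos(0,130,200),ori(s));print(loc())
robot.movel(pos(0,130,83),v=150);print(loc())
look("a")
E
```

```text
1 [ 0.34  0.69 -0.94  1.26  0.54  1.45 -0.88]
-1 [ 0.39  0.74 -1.08  1.26  0.64  1.49  2.21]
sign 1 0.8667
[  0.79 128.71 199.9    0.5    0.27   3.74]
[  0.32 130.46  84.18   0.94  -0.29   4.68]
```

View pics/a.png

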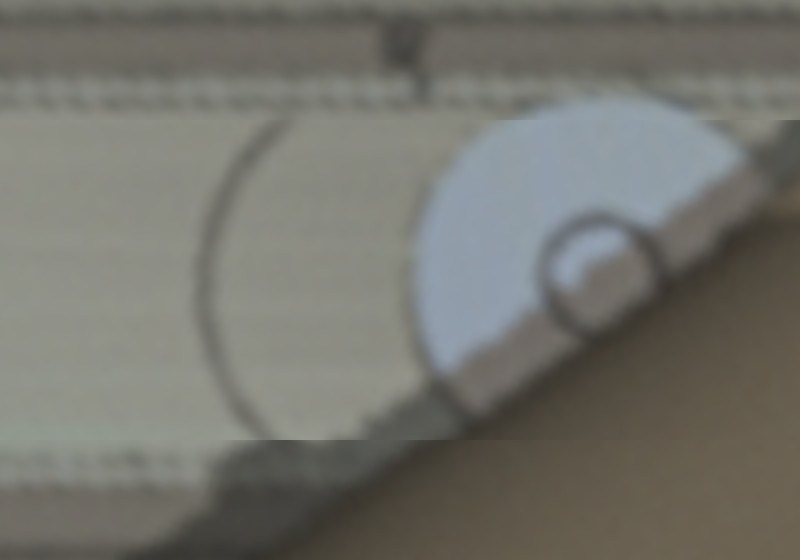

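View pics/a_raw.png

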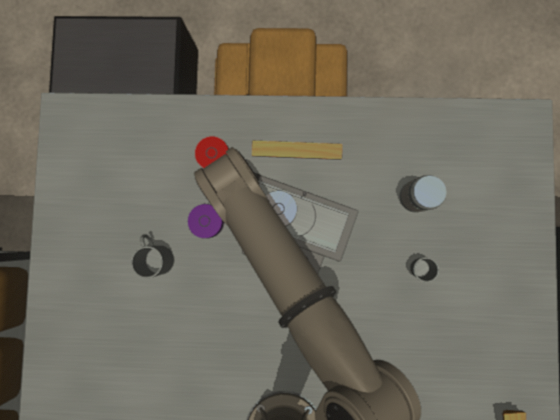

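```bash
python3 - <<'E'
from h import *
robot.movel(pos(0,114,83),v=60)
for y in(95,83,71,59):
    print(robot.movel(pos(0,y,83),v=20,max_force=11),loc())
robot.movel(pos(0,75,83),v=60)
robot.movel(pos(0,110,140),v=200);print(loc())
cv2.imwrite("pics/b_side.png",grab("side",2))
look("b")
E
python3 -c "
from h import *
crop('pics/b_side_c.png','pics/b_side.png',220,160,355,275,5)"
```

```text
False [-0.14 95.12 83.04  2.62 -1.14  6.39]
False [ 0.26 82.36 83.    1.45  0.43  7.14]
False [ 5.000e-02  7.062e+01  8.301e+01  3.370e+00 -4.200e-01  7.890e+00]
False [ 0.16 58.49 83.01  2.58 -0.51  8.64]
[-3.0000e-02  1.0961e+02  1.3975e+02 -1.0100e+00 -2.0000e-01  9.5400e+00]
```

View pics/b.png

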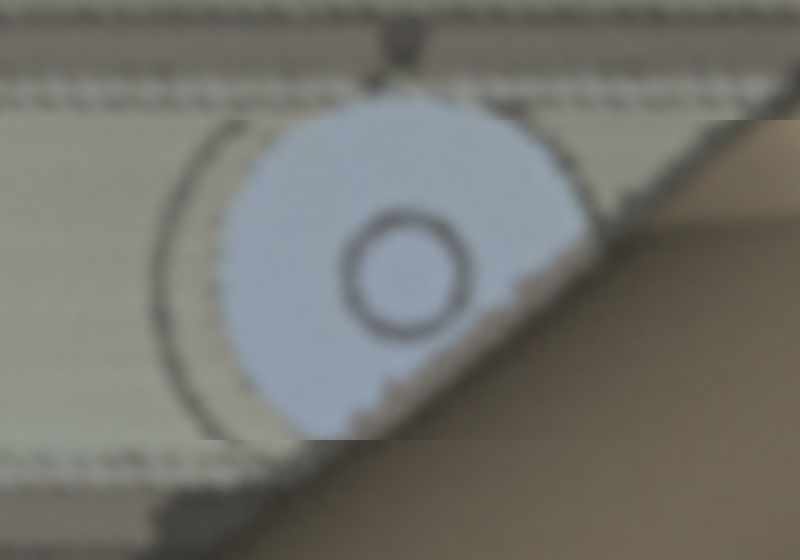

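View pics/b_side_c.png

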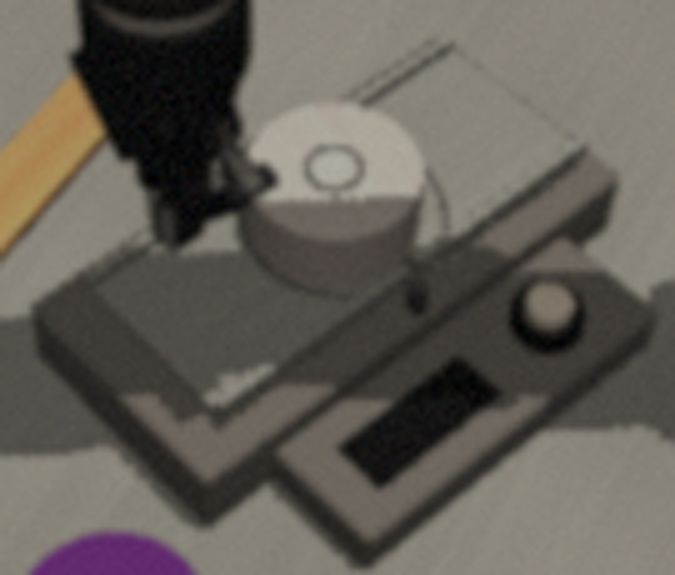

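Weight at y ≈ +1.3 and pan at ≈ −6.8, so the weight is +7.5 mm from the pan's middle. I'll push 7.5 mm further, then cross over to the −y side.

```bash
python3 - <<'E'
from h import *
robot.movel(pos(0,75,83),v=120)
robot.movel(pos(0,64,83),v=40)
print(robot.movel(pos(0,51.5,83),v=18,max_force=11),loc())
robot.movel(pos(0,75,83),v=60)
robot.movel(pos(0,75,135),v=150)
robot.movel(pos(0,-85,135),v=200);print(loc())
look("c");cv2.imwrite("pics/c_side.png",grab("side",2))
crop('pics/c_side_c.png','pics/c_side.png',220,160,355,275,5)
E
```

```text
False [-0.14 51.8  83.07  3.34 -0.34 11.82]
[ -0.45 -83.44 134.89   0.82   0.26  13.81]
```

View pics/c.png

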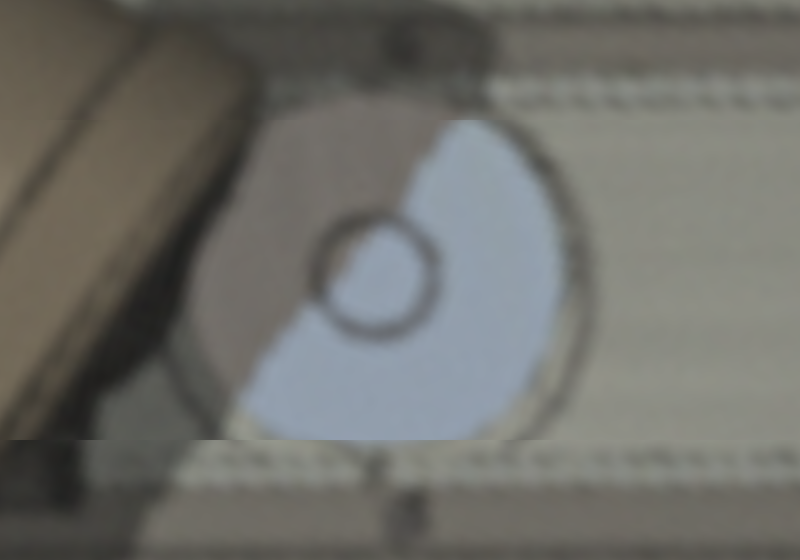

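View pics/c_side_c.png

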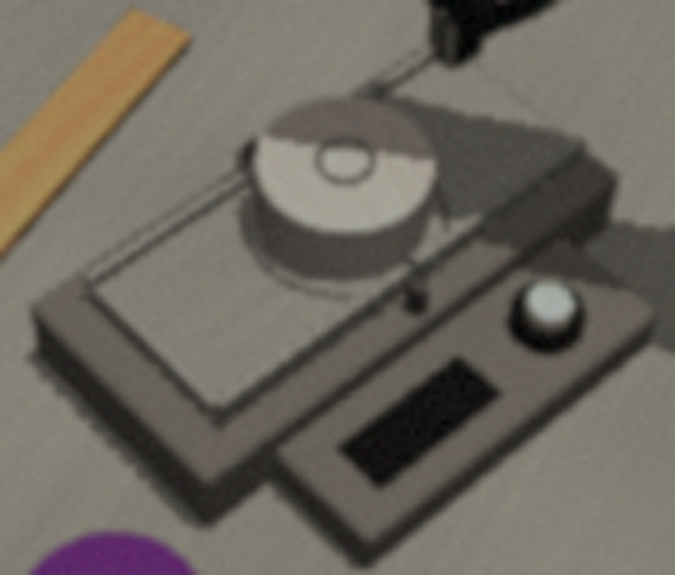

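The weight's ring and the lip line are both at about column 376, while the pointers are at about column 405. So the weight is centred on the pan and the pan is at ≈ −7 mm. Next is a light push back from the −y side.

```bash
python3 - <<'E'
from h import *
robot.movel(pos(0,-85,83),v=150)
robot.movel(pos(0,-70,83),v=60)
print(robot.movel(pos(0,-59,83),v=12,max_force=11),loc())
robot.hold(.1)
robot.movel(pos(0,-66,83),v=30)
robot.movel(pos(0,-95,135),v=150);print(loc())
look("d");cv2.imwrite("pics/d_side.png",grab("side",2))
crop('pics/d_side_c.png','pics/d_side.png',220,160,355,275,5)
E
```

```text
False [ 3.000e-02 -5.914e+01  8.295e+01 -1.440e+00 -2.000e-02  1.608e+01]
[-2.1000e-01 -9.4900e+01  1.3491e+02  4.4000e-01  1.1000e-01  1.7110e+01]
```

View pics/d.png

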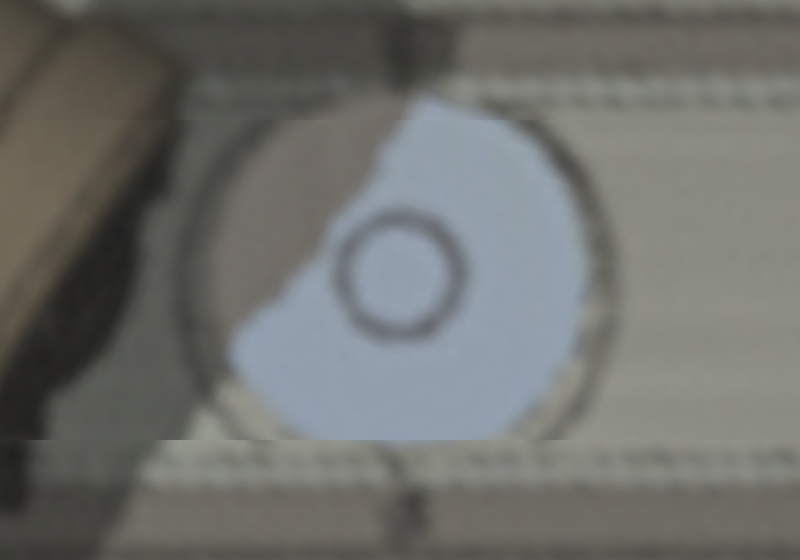

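View pics/d_side_c.png

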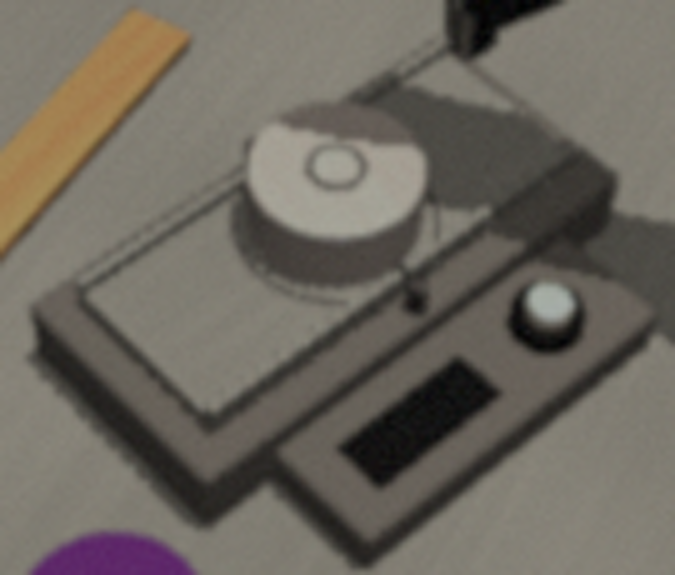

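The ring (column 400) and lip line (column 399) agree, and the pan is about 1.5 mm short of the pointers. I'll move to a hover above the button, where the view should be clear, and check more closely.

```bash
cat >> h.py <<'E'
def look2(name,z=71):
    im=grab("top",6);a=rect(im,"top",O,YAW,64)
    b=rect(im,"top",O,YAW,108);a=rect(im,"top",O,YAW,71)
    g=cv2.cvtColor(b,cv2.COLOR_BGR2GRAY)
    print("ring",cv2.HoughCircles(g[200:440],cv2.HOUGH_GRADIENT,1.5,200,param1=60,param2=15,minRadius=50,maxRadius=75))
    cv2.imwrite(f"pics/{name}.png",cv2.resize(np.vstack([a[30:130,300:500],a[500:600,300:500]]),None,fx=3,fy=3)) # cols: 300+4y
    cv2.imwrite(f"pics/{name}_64.png",rect(im,"top",O,YAW,64))
E
python3 - <<'E'
from h import *
robot.movel(pos(-112,-55,135),v=180);robot.movel(pos(-112,-55,75),v=150);print(loc())
look2("e")
cv2.imwrite("pics/e_side.png",grab("side",2))
crop('pics/e_side_c.png','pics/e_side.png',220,160,355,275,5)
E
```

```text
[-111.38  -54.91   75.12    0.98    0.3    18.77]
ring None
```

View pics/e.png

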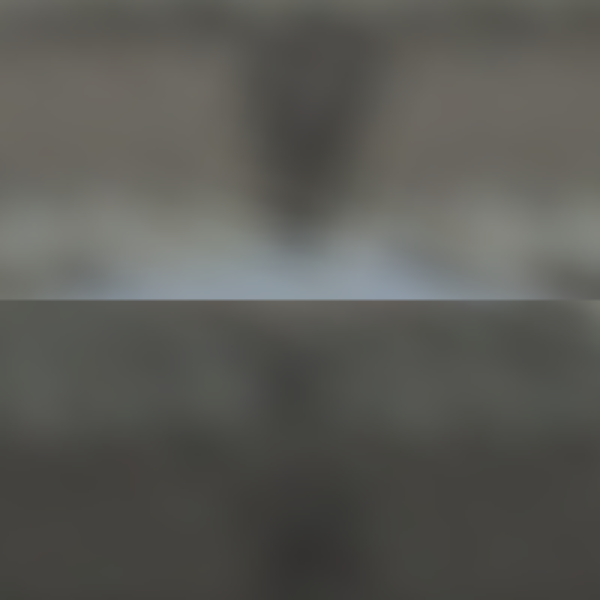

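View pics/e_64.png

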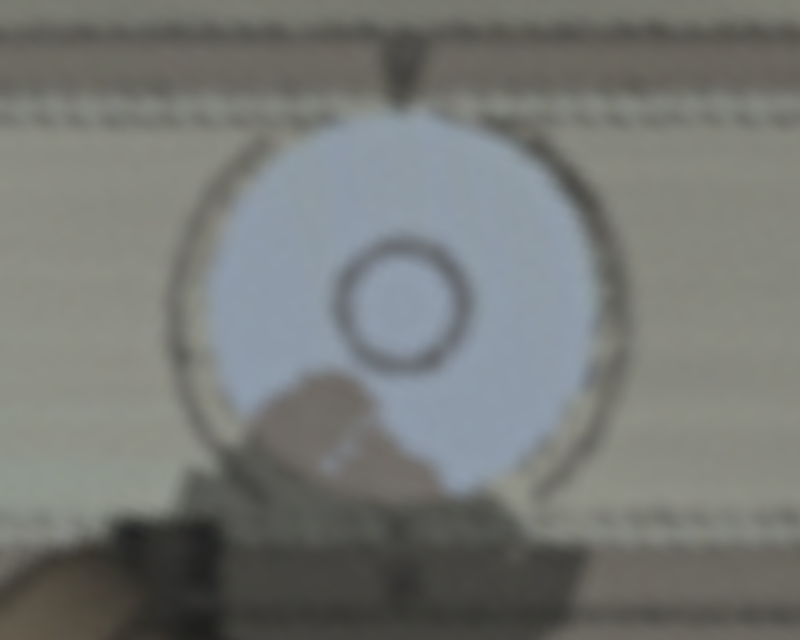

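View pics/e_side_c.png

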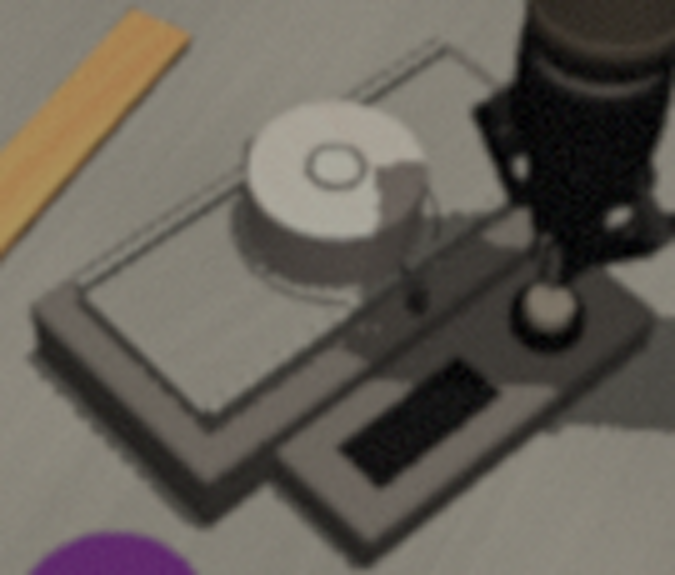

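On the pan plane the arcs lie at columns 175 and 622 (middle 398.5), and the ring at its own height is at about column 400, so the weight is about +0.4 mm from the pan's middle. The lip line is about 1.3 mm from the pointer. Both are within 3.5 mm, so I'll press the button.

```bash
python3 - <<'E'
from h import *
robot.movel(pos(-112,-55,60),v=80);print(loc())
print(robot.movel(pos(-112,-55,46),v=25,max_force=18),loc())
robot.hold(.15);print(loc())
cv2.imwrite("pics/f_side.png",grab("side",1))
robot.movel(pos(-112,-55,75),v=80)
robot.movel(pos(-190,-100,170),v=200);print(loc())
look2("g");cv2.imwrite("pics/g_side.png",grab("side",2))
for n in "fg":crop(f'pics/{n}_side_c.png',f'pics/{n}_side.png',220,160,375,275,3)
cv2.imwrite("pics/fg.png",np.vstack([cv2.imread(f"pics/{n}_side_c.png")[:300] for n in "fg"]))
E
```

```text
[-112.48  -55.22   59.1     0.4     0.3    19.51]
True [-111.59  -54.52   50.06   -1.02    8.58   19.98]
[-111.61  -54.55   50.08   -0.22    8.93   20.13]
[-1.9006e+02 -1.0024e+02  1.6966e+02  3.7000e-01  1.2000e-01  2.1470e+01]
ring None
```

View pics/fg.png

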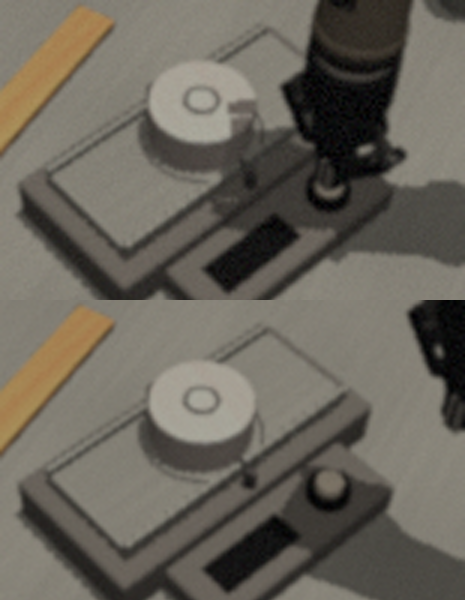

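View pics/g_64.png

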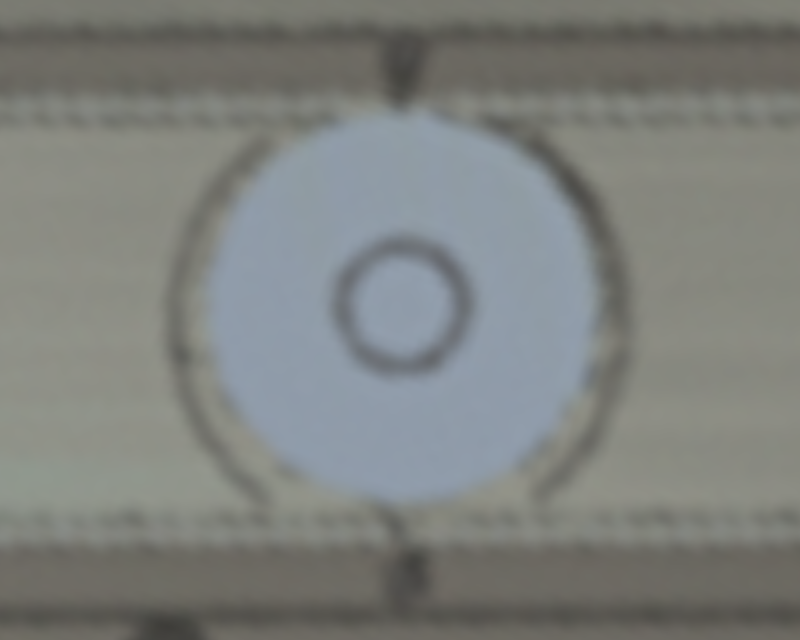

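The side view shows the button sunk while pressed (tip at z = 50 with 9 N held) and up again afterwards. The weight is still centred between the arcs (columns 175 and 622) and the pan is about 1.5 mm from its pointers. The arm is clear, so I'm handing in.

```bash
python3 -c "
from plant import robot
robot.close_job();print(robot.sense()['time_s'])"
```

```text
the job is handed in; nothing more can be done
the job is handed in; nothing more can be done
```

The scale is set for zeroing and the job is handed in, with the arm clear of everything. The robot clock read about 21.5 s of the 61 s allowed at the last check.

**What I did:** I used the silver disc with the ring, not the purple or red ones. Two slow pushes from its +y side slid it along the pan to the middle, which left the pan hanging at about −7 mm. One light push from the −y side then brought the pan back with the weight on it. After that I pressed the zero button and let go.

**Last checks (camera):**
- **Weight:** about 0.4 mm from midway between the arcs (limit 3.5 mm).
- **Pan:** about 1.5 mm short of its pointers on the −y side (limit 3.5 mm). The two pointers disagreed slightly: the far one gave about 1 mm and the near one 2 to 2.5 mm.
- **Button:** during the press the fingertips reached 50 mm with about 9 N held, which matches fully down. It was up again afterwards.

**What failed or went unchecked:** the automatic circle detection for the ring found nothing, so I read those positions by eye from the rectified pictures. I took no separate measurement of the bystanders; the arm's path stayed clear of them.

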